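# Set up a metal drip coffee filter on the clean spotted mug

### The job

Set up the metal drip coffee filter on the clean spotted mug, building it up from the bottom: first lay the plate across the mug, then stand the steel cup in the plate's raised ring, then lower the press into the cup, disc down, and last close the cup with the lid, everything level and properly seated. Leave the spotted mug about where it stands, and leave the plain mug alone: it has somebody's coffee in it.

Things in the scene. Friction and masses are not known exactly. Their poses are not given: they have to be found in the camera images.
- filter_plate: Steel filter plate, loose, 110 g. Underside boss dia 40-45 mm, z 0-5 mm (hangs in the mug's mouth); flange dia 94, z 5-7.5 (rests on the mug's rim); upright ring, outer dia 68, inner 63, z 7.5-17.5; perforated floor in the ring at z 7.5. Lift by pinching the ring's outside, fingertips just above the flange. Origin: centre of underside; z up, right way up at the start.
- filter_cup: Steel filter cup, loose, 120 g: plain open can, outer dia 58 mm, inner 53, 54 high, inner floor at z 3, foot bevelled to dia 51 over 4 mm. Pinch across the outside with fingertips 12 mm or more above its underside, clear of the plate's ring. Seated, it stands on the ring's floor, its origin 7.5 mm above the plate's. Origin: centre of underside; z up, upright at the start.
- filter_press: Filter press, loose, 70 g: perforated steel disc, dia 45 mm, 3.5 thick, with an upright stem (dia 7) and a brass knob on top, dia 12, z 50-64. Take it by the knob. Seated, the disc lies on the cup's inner floor, its origin 3 mm above the cup's, and the knob stands 13 mm above the cup's rim. Origin: centre of the disc's underside; z up the stem, upright at the start.
- filter_lid: Filter lid, loose, 90 g: steel disc, dia 71 mm, with a skirt 8 deep, inner dia 66 (goes outside the cup's rim), and a black hollow grip on top, dia 36, z 10.5-27.5; the press's knob fits under it. Take it by the grip. Seated, the disc rests on the cup's rim, its origin 46 mm above the cup's. Origin: centre of the skirt's lower edge; z up, right way up at the start.
- spotted_mug: Clean empty mug, white with grey dots, loose, 300 g, 91 mm high, dia 82, handle to its +y reaching 74 mm from the axis, up to z 80, below the rim. The filter is built on it: the seated plate's origin is 86 mm above the mug's, on its axis (the boss has a few mm of play in the mouth). Origin: on the axis of the round body, at the underside; z up, upright.
- plain_mug: Plain mug, white with thin red lines, brown coffee inside, loose, 94 mm high, dia 82: a bystander, not to be used or moved. Origin: at the underside; the axis of its round body lies 15 mm towards its +y, its handle reaches 56 mm to its -y; z up, upright.
Things that resemble listed ones, but are neither listed nor needed, are in the scene too. Leave any red or turquoise look-alike of the filter_press alone.

How it is judged:
By the outcome, as a careful person would: the job done as asked, in the order asked, and still so for the second after the job is handed in, with the robot touching nothing.
It also fails if it takes over 125 s, if anything falls off the work surface, if the arm or the gripper's body presses on something with over 40 N, if the wrist force passes 120 N, or if a joint passes its speed limit or range.

### The arm

A 6-joint arm with a two-finger parallel gripper is mounted at the origin on a cart in front of the work surface, level with it; the furniture and walls round the work are solid. World frame = base frame: x ahead of the robot, y to its left, z up, the work surface at z = 0. Lengths are in m, angles in degrees, forces in N, time in s.
With the tool pointing down it reaches from about 0.375 to 0.9 m from the base axis. Payload 3.1 kg.
Tool frame: the origin (TCP) lies at the very end of the fingers, on their centre line; the grasp point (between the pads) lies bot.grip_point_offset behind it (bot.grip_point_offset is the distance from the TCP to the grasp point, in m); z points along the fingers, y is the line along which they close (so a half turn about z gives the same grasp; the last joint's range is limited). The gripper opens to 87 mm and grips with 3 to 60 N. Pads are 19 mm wide; open, the fingers measure 117 mm over their backs; the gripper's body (75 mm by 190 mm) begins 51 mm behind the grasp point.
Start: joints at [-78.352, 30.224, 82.088, -0, 67.689, -10.227], TCP at [0.233, -0.58, 0.223] pointing down, gripper open.
Joint ranges: [-176.69, 176.69], [-43.24, 126.21], [12.49, 139.97], [-82, 262], [0, 151.66], [-163.58, 163.58]. Speed limits (degrees/s): [159.86, 159.86, 180, 180, 180, 180].

### API

Orientations are given as a 3x3 rotation matrix whose columns are the frame's x, y, z axes.
In Python, from rig import bot, viewer, ticket gives the robot as it stands.
- The arm moves only by the tool servo_tool, never from a script. Its argument "targets" is a list of rows, each an object with "offset": the shift along the tool's x, y, z in m, a list of three; "dr": the turn, a rotation vector about the tool's x, y, z in degrees, a list of three. In form: [{"offset": [x, y, z], "dr": [ax, ay, az]}, ...]. A call has 1 to 20 rows; each row is the pose to reach, as a shift and turn from the pose commanded when the call began, along the tool's axes at that moment; what a row does not reach only later rows make up. A row lasts 1/12 s, in which the tool goes at most 41.7 mm and 7.16 degrees, less where a joint would pass 70% of its speed; a pose out of reach is approached as far as the arm can. A call with a gripper value outside its range is refused whole. "gripper" is the gripper command: -1 is fully open, 1 is shut, values between are in proportion, set as the call begins (left out, the last holds). The fingers move at their own pace and stop on an object; the grip force is fixed at half the most. Time passes only in rows, so rows that repeat a pose let the fingers close. It gives the time, the measured TCP pose, the force, the opening and the grip force at its end, in the units of the state.
- bot.read_state(): the state, without advancing time (a new reading comes with each control period).
- viewer.capture(name): name is "scene" or "top"; returns a dict with "color" (384x512x3 uint8, red, green, blue), "camera_matrix" (3x3 intrinsics, pixels), "R" (3x3) and "t" (3): a world point X has camera coordinates R X + t. Camera axes: x right, y down, z forward; pixel columns grow to the right and rows downward; lengths in m; the calibration is good to about 2 mm. A picture is of the moment at which its call begins. There is no depth.
- ticket.hand_in(): hands the job in; it is judged then, once.
The state is a dict: "time_s": time; "joint_positions": joint angles; "qvel": joint speeds; "tau": joint torques, N m; "position": TCP position; "tcp_rot": TCP orientation; "force": force on the tool from outside, world axes, zero at the start; "moment": the same for the moment, N m; "opening": opening from 0.0 (shut) to 1.0 (fully open); "grasp_force": force on a finger pad.
Only numpy, scipy, OpenCV 4.12 (cv2) and the standard library are available. Lean on these libraries where they do the work, as an engineer would, in place of code of your own. Each camera call takes 0.05 s, during which the arm holds its last target. There are 200 camera calls.

## Working session

There is one attempt and no reset: what is moved stays moved. The work goes in short steps, Python scripts to look and compute and a tool call to move; the robot and the scene stay as the last step left them, time stands still between calls to the robot, and variables do not carry over. Pictures are saved under pics/ and viewed, at most 14 in all, crops included, and the job is handed in when it is done.

Besides the shell and the picture viewer there is one more tool, called as name(argument=value, ...) on one line, values as JSON. servo_tool: Moves the arm, as the interface text tells. Its arguments: {"type":"object","properties":{"targets":{"type":"array"},"gripper":{"type":"number"}},"required":["targets"]}

```bash
ls; mkdir -p pics
python3 - <<'E'
from rig import bot,viewer
import cv2
s=bot.read_state(); print(s, bot.grip_point_offset)
for n in("scene","top"):
    c=viewer.capture(n); cv2.imwrite(f"pics/{n}0.png",cv2.resize(c["color"][:,:,::-1],(800,600),interpolation=cv2.INTER_CUBIC)); print(n,c["camera_matrix"].tolist(),c["R"].round(4).tolist(),c["t"].round(4).tolist())
E
```

```text
pics
{'time_s': 0.0, 'joint_positions': array([-7.83523395e+01,  3.02799291e+01,  8.21584939e+01, -1.03503126e-03,
        6.76886991e+01, -1.02262500e+01]), 'qvel': array([ 0.13442894,  0.08786262, -0.00245807, -0.08089158,  0.0393464 ,
       -0.04574035]), 'tau': array([ 1.56794413e-04, -4.40042102e+01, -1.76592761e+01,  6.33917539e-02,
        5.82741061e-02, -1.61980224e-04]), 'position': array([ 0.23273199, -0.57924135,  0.22154962]), 'tcp_rot': array([[ 9.28003523e-01,  3.72571129e-01, -4.64306798e-04],
       [ 3.72571227e-01, -9.28001063e-01,  2.16963444e-03],
       [ 3.77465951e-04, -2.18641576e-03, -9.99997539e-01]]), 'force': array([ 0.26446427,  0.27750832, -0.35201   ]), 'moment': array([-0.04197567, -0.02941281,  0.02255487]), 'grasp_force': 0.0, 'opening': 1.001666534385445} 0.0187
scene [[412.91248608251874, 0.0, 259.0312311161854], [0.0, 412.91248608251874, 194.05174495591336], [0.0, 0.0, 1.0]] [[-0.4673, -0.8837, 0.027], [-0.3551, 0.1597, -0.9211], [0.8096, -0.44, -0.3885]] [0.2634, 0.213, 0.8339]
top [[477.1128783486236, 0.0, 257.8270462307449], [0.0, 477.1128783486236, 202.12787060593737], [0.0, 0.0, 1.0]] [[-0.0132, -0.9999, -0.0054], [-0.9834, 0.014, -0.181], [0.181, 0.003, -0.9835]] [0.0397, 0.5173, 1.188]
```

View pics/scene0.png

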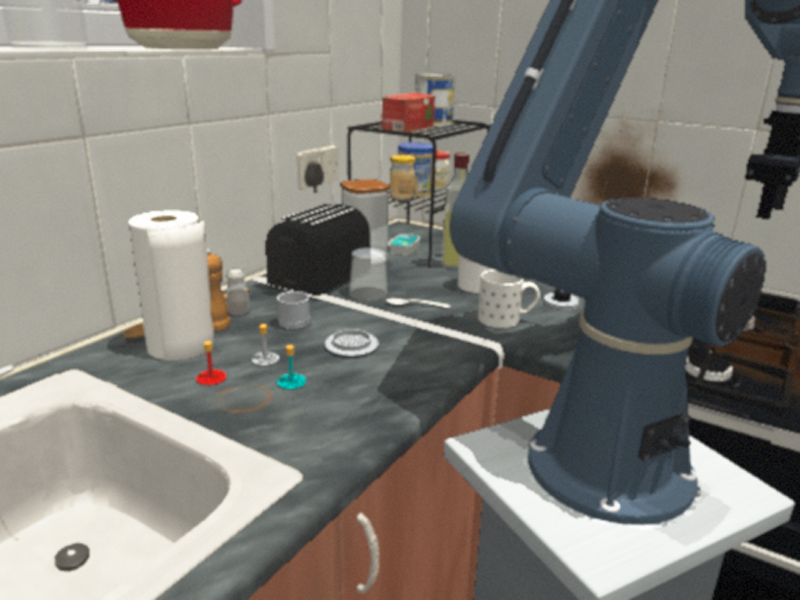

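View pics/top0.png

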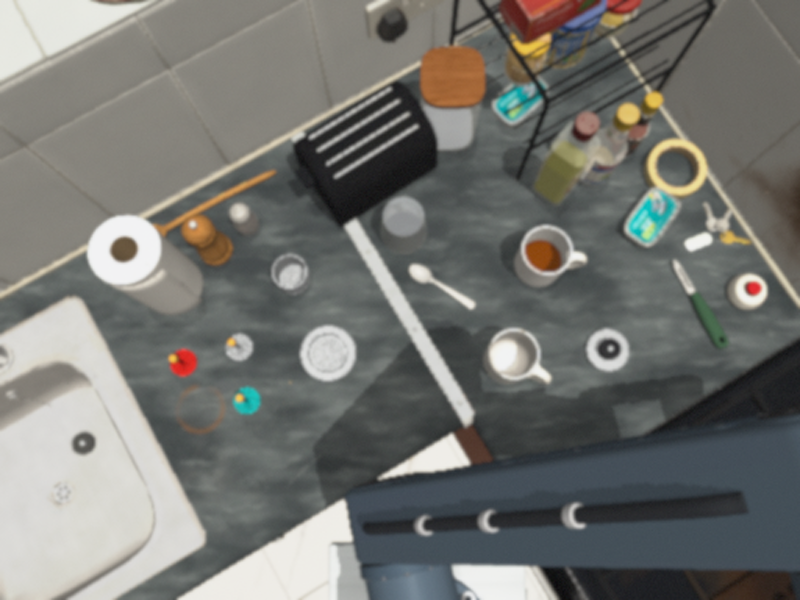

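```bash
cat > h.py <<'E'
import numpy as np, cv2
from rig import bot,viewer
def proj(c,X): p=c["camera_matrix"]@(c["R"]@np.asarray(X,float)+c["t"]); return p[:2]/p[2]
def onz(c,uv,z):
    d=c["R"].T@np.linalg.solve(c["camera_matrix"],[uv[0],uv[1],1.]); o=-c["R"].T@c["t"]
    return o+d*(z-o[2])/d[2]
def crop(c,u0,v0,u1,v1,w,h): return cv2.resize(np.ascontiguousarray(c["color"][v0:v1,u0:u1,::-1]),(w,h),interpolation=cv2.INTER_CUBIC)
E
python3 - <<'E'
from h import *
t=viewer.capture("top"); s=viewer.capture("scene")
a=crop(t,95,150,240,295,400,400)   # 2.76x
b=crop(t,295,195,440,250,400,152)
d=crop(s,115,165,260,265,400,276)
e=crop(s,290,165,390,220,400,220)
L=np.vstack([a,b]);R=np.vstack([d,e]);H=max(len(L),len(R))
p=lambda i:np.vstack([i,np.zeros((H-len(i),400,3),np.uint8)])
cv2.imwrite("pics/crop1.png",np.hstack([p(L),p(R)]))
for n,uv,z in [("plate",(328,353),.0175),("cup",(290,273),.054),("presstop",(232,342),.064),("lid",(608,349),.0275),("mug",(513,355),.091),("plain",(544,257),.094)]:
    print(n,onz(t,np.array(uv)/1.5625,z).round(3))
E
```

```text
plate [0.461 0.159 0.018]
cup [0.592 0.22  0.054]
presstop [0.475 0.311 0.064]
lid [ 0.46  -0.309  0.028]
mug [ 0.444 -0.141  0.091]
plain [ 0.603 -0.197  0.094]
```

View pics/crop1.png

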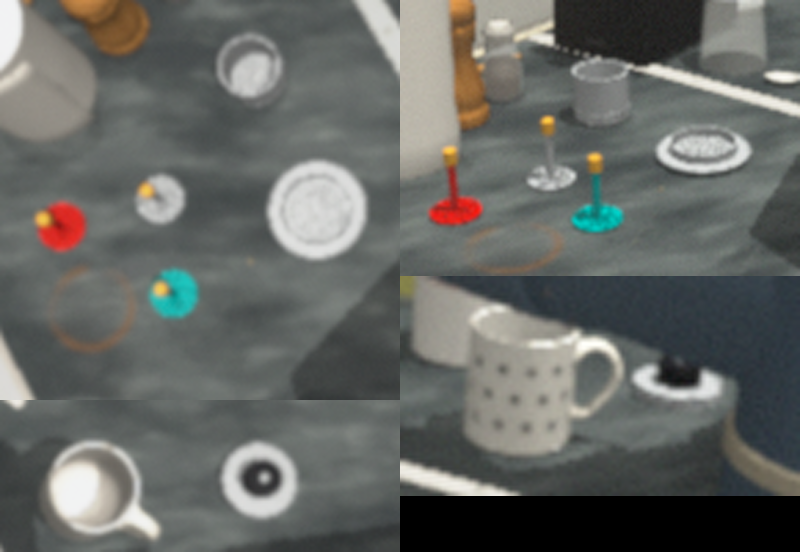

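The steel press is the grey one at top px (154,222). The red one at (117,232) and turquoise one at (158,256) are the look-alikes. The cup is the opaque steel can at (186,175); the glass tumbler at (258,141) is clear and larger. The plate is at (210,226), the lid with the black grip at (389,224), and the dotted mug with no coffee in it at (328,227).

```bash
cat >> h.py <<'E'
def blob(c,uv,r,f,minr=0):
    """largest-blob contour near uv: f(hsv)->mask ; returns contour in full-image px"""
    u,v=int(uv[0]),int(uv[1]); k=6; x0,y0=u-r,v-r
    p=cv2.resize(c["color"][y0:v+r,x0:u+r],None,fx=k,fy=k,interpolation=cv2.INTER_CUBIC)
    m=f(cv2.cvtColor(p,cv2.COLOR_RGB2HSV).astype(int)).astype(np.uint8)*255
    if minr: m=cv2.morphologyEx(m,cv2.MORPH_OPEN,cv2.getStructuringElement(cv2.MORPH_ELLIPSE,(2*minr*k+1,)*2))
    cs=cv2.findContours(m,cv2.RETR_EXTERNAL,cv2.CHAIN_APPROX_NONE)[0]
    q=max(cs,key=cv2.contourArea)[:,0,:].astype(np.float32)
    return (q+.5)/k-.5+[x0,y0]
def circ(c,q,z):
    """hull of contour -> plane z -> centre, diameters (fitEllipse)"""
    P=np.array([onz(c,x,z)[:2] for x in cv2.convexHull(q.astype(np.float32))[:,0]])
    P=(P*1000).astype(np.float32); P=np.vstack([P]) 
    e=cv2.fitEllipseDirect(P); return np.round(e[0],1),np.round(e[1],1)
E
python3 - <<'E'
from h import *
t=viewer.capture("top"); s=viewer.capture("scene")
bright=lambda th:(lambda h:(h[...,2]>th)&(h[...,1]<70))
def both(n,X,z,r,f,mr=0):
    for c,nm in((t,"top"),(s,"scene")):
        try: print(n,nm,*circ(c,blob(c,proj(c,X),r,f,mr),z))
        except Exception as e: print(n,nm,e)
both("plate",[.461,.159,.0075],.0075,30,bright(140))
both("cup",[.592,.22,.054],.054,16,bright(105))
both("knob",[.475,.311,.057],.062,9,lambda h:(h[...,0]>12)&(h[...,0]<32)&(h[...,1]>110)&(h[...,2]>90))
both("pressdisc",[.475,.305,.003],.0035,14,bright(125))
both("lid",[.46,-.309,.0105],.0105,21,bright(130),3)
both("grip",[.46,-.309,.027],.0275,13,lambda h:h[...,2]<70)
both("mug",[.444,-.141,.091],.091,28,bright(130),8)
# mug handle direction
q=blob(t,proj(t,[.444,-.141,.085]),32,bright(130)); P=np.array([onz(t,x,.07)[:2] for x in q]); d=P-[.444,-.141]; i=np.argmax(np.hypot(*d.T)); print("handle dir",np.degrees(np.arctan2(d[i,1],d[i,0])))
E
```

```text
plate top [464.  161.5] [96.  97.8]
plate scene [465.8 159.7] [ 94.9 110.7]
cup top [589.  214.5] [66.8 86.8]
cup scene [551.  228.5] [ 84.1 180.1]
knob top [476.8 313.7] [10.7 14.7]
knob scene [467.7 314.3] [14.1 43.7]
pressdisc top [476.5 314.2] [49.2 49.6]
pressdisc scene [477.1 312. ] [46.9 58.9]
lid top [ 462.1 -312.6] [74.9 75.9]
lid scene [ 439.2 -328.5] [20.9 63.9]
grip top [ 461.5 -309.2] [27.9 32.7]
grip scene [ 525.9 -363.2] [ 96.6 269.8]
mug top [ 441.5 -132.1] [61.2 80.4]
mug scene [468.5 -93.3] [ 57.3 158. ]
handle dir -122.59707012211742
```

Run:
```python
from h import *
t=viewer.capture("top")
a=crop(t,160,150,210,200,400,400); b=crop(t,300,200,360,260,400,400)
cv2.imwrite("pics/crop2.png",np.hstack([a,b]))
```

```text
(no output)
```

View pics/crop2.png

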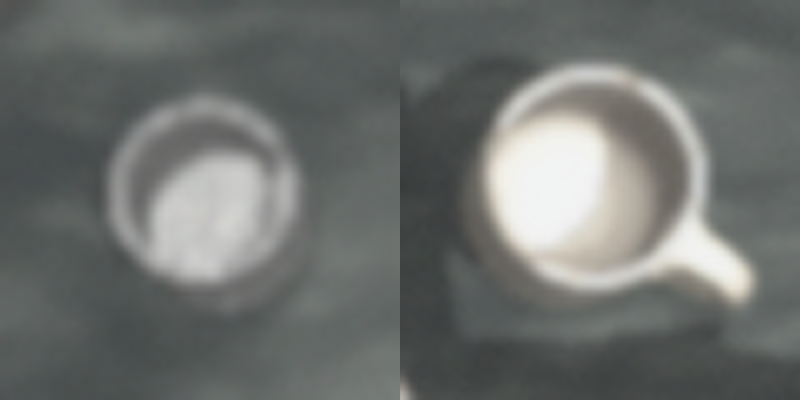

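Left crop: the steel cup rim, centred at full px (185.0,173.3). Right crop: the spotted mug's rim, centred at (329.2,225.9), handle pointing down and to the right.

Run:
```python
from h import *
t=viewer.capture("top")
print(onz(t,(185.,173.3),.054),onz(t,(329.2,225.9),.091))
s=bot.read_state(); R=s["tcp_rot"];p=s["position"];print(p,np.degrees(np.arctan2(R[1,0],R[0,0])))
for n,u in(("s",(464,160.5)),):
    X=np.array(u+(.223*1000,))/1000
    print(R.T@(X-p))
```

```text
[0.59559544 0.22130207 0.054     ] [ 0.44746719 -0.14314042  0.091     ]
[ 0.23288096 -0.57986883  0.22241186] 21.875138243604685
[ 4.90328467e-01 -6.00949431e-01 -3.79439606e-04]
```

Run:
```python
from h import *
t=viewer.capture("top");s=viewer.capture("scene")
for n,u,v,z in[("toaster corner low",345,222,0),("toaster top corner",345,210,.0),("toaster left",300,155,.1),("tumbler base",400,240,0),("tumbler rim",404,215,.1),("roll base edge bottom",172,312,0),("roll base right",203,285,0),("mill base",216,252,0),("salt base",246,228,0),("red disc",183,363,0),("turq disc",247,401,0)]:
    print(n,onz(t,np.array((u,v))/1.5625,z).round(3)[:2])
for n,u,v in[("tumbler base",369,297),("roll base",180,357),("salt base",238,314),("mill base",217,330),("toaster corner base",318,293),("toaster left base",270,282)]:
    print("s",n,onz(s,np.array((u,v))/1.5625,0).round(3)[:2])
```

```text
toaster corner low [0.696 0.132]
toaster top corner [0.718 0.132]
toaster left [0.781 0.199]
tumbler base [0.662 0.036]
tumbler rim [0.675 0.028]
roll base edge bottom [0.539 0.431]
roll base right [0.586 0.379]
mill base [0.645 0.358]
salt base [0.688 0.307]
red disc [0.45  0.408]
turq disc [0.384 0.298]
s tumbler base [0.653 0.037]
s roll base [0.543 0.437]
s salt base [0.678 0.305]
s mill base [0.623 0.358]
s toaster corner base [0.717 0.126]
s toaster left base [0.819 0.198]
```

```bash
cat >> h.py <<'E'
a=np.radians(21.875);R0=np.array([[np.cos(a),np.sin(a),0],[np.sin(a),-np.cos(a),0],[0,0,-1]]);P0=np.array([.233,-.58,.223])
def W(X): return (R0.T@(np.asarray(X,float)-P0)).round(4)
E
python3 - <<'E'
from h import *
for n,x,y in(("plate",.464,.161),("cup",.5955,.2213),("press",.4765,.314),("lid",.462,-.3115),("mug",.4475,-.143)): print(n,W([x,y,.223])[:2])
E
```

```text
plate [ 0.4905 -0.6016]
cup [ 0.635  -0.6085]
press [ 0.5591 -0.7389]
lid [ 0.3126 -0.1638]
mug [ 0.3619 -0.3256]
```

servo_tool(targets=[{"offset":[0.49,-0.602,0],"dr":[0,0,0]},{"offset":[0.49,-0.602,0],"dr":[0,0,0]},{"offset":[0.49,-0.602,0],"dr":[0,0,0]},{"offset":[0.49,-0.602,0],"dr":[0,0,0]},{"offset":[0.49,-0.602,0],"dr":[0,0,0]},{"offset":[0.49,-0.602,0],"dr":[0,0,0]},{"offset":[0.49,-0.602,0],"dr":[0,0,0]},{"offset":[0.49,-0.602,0],"dr":[0,0,0]},{"offset":[0.49,-0.602,0],"dr":[0,0,0]},{"offset":[0.49,-0.602,0],"dr":[0,0,0]},{"offset":[0.49,-0.602,0],"dr":[0,0,0]},{"offset":[0.49,-0.602,0],"dr":[0,0,0]},{"offset":[0.49,-0.602,0],"dr":[0,0,0]},{"offset":[0.49,-0.602,0],"dr":[0,0,0]},{"offset":[0.49,-0.602,0],"dr":[0,0,0]},{"offset":[0.49,-0.602,0],"dr":[0,0,0]},{"offset":[0.49,-0.602,0],"dr":[0,0,0]},{"offset":[0.49,-0.602,0],"dr":[0,0,0]},{"offset":[0.49,-0.602,0],"dr":[0,0,0]},{"offset":[0.49,-0.602,0],"dr":[0,0,0]}])

```text
time_s: 2.17
position: [0.4652, 0.1657, 0.223]
tcp_rot: [[0.926, 0.377, 0.004], [0.377, -0.926, 0.002], [0.004, -0.001, -1.0]]
force: [-0.0, 0.6, 0.6]
opening: 1.003
grasp_force: 0.0
```

servo_tool(targets=[{"offset":[0,0,0.04],"dr":[0,0,0]},{"offset":[0,0,0.08],"dr":[0,0,0]},{"offset":[0,0,0.12],"dr":[0,0,0]},{"offset":[0,0,0.15],"dr":[0,0,0]},{"offset":[0,0,0.163],"dr":[0,0,0]},{"offset":[0,0,0.163],"dr":[0,0,0]},{"offset":[0,0,0.163],"dr":[0,0,0]},{"offset":[0,0,0.163],"dr":[0,0,0]}])

```text
time_s: 2.83
position: [0.4642, 0.161, 0.0605]
tcp_rot: [[0.928, 0.372, 0.002], [0.372, -0.928, 0.0], [0.002, 0.001, -1.0]]
force: [0.0, 1.1, 0.1]
opening: 0.999
grasp_force: 0.0
```

Run:
```python
from h import *
t=viewer.capture("top");s=viewer.capture("scene")
x,y=proj(t,[.464,.161,.02]).astype(int);u,v=proj(s,[.464,.161,.03]).astype(int)
cv2.imwrite("pics/c3.png",np.hstack([crop(t,x-40,y-40,x+40,y+40,400,400),crop(s,u-40,v-40,u+40,v+40,400,400)]))
print(bot.read_state()["position"])
```

```text
[0.46455773 0.16120302 0.06105233]
```

View pics/c3.png

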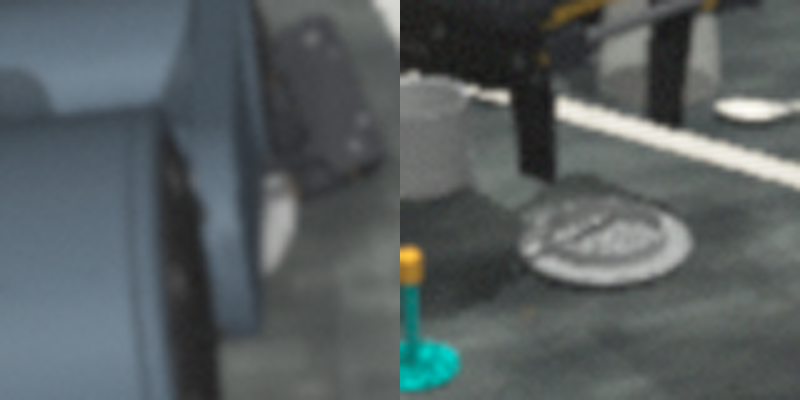

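The gripper straddles the plate: in the right half, the fingers are at (537,130) and (665,70) and the plate at (608,240). Going down.

servo_tool(targets=[{"offset":[0,0,0.02],"dr":[0,0,0]},{"offset":[0,0,0.037],"dr":[0,0,0]},{"offset":[0,0,0.046],"dr":[0,0,0]},{"offset":[0,0,0.0505],"dr":[0,0,0]},{"offset":[0,0,0.0505],"dr":[0,0,0]},{"offset":[0,0,0.0505],"dr":[0,0,0]}])

```text
time_s: 3.43
position: [0.4637, 0.1613, 0.0096]
tcp_rot: [[0.928, 0.373, 0.001], [0.373, -0.928, 0.0], [0.001, 0.0, -1.0]]
force: [-0.3, -0.0, -0.1]
opening: 1.002
grasp_force: 0.0
```

servo_tool(targets=[{"offset":[0,0,0],"dr":[0,0,0]},{"offset":[0,0,0],"dr":[0,0,0]},{"offset":[0,0,0],"dr":[0,0,0]},{"offset":[0,0,0],"dr":[0,0,0]},{"offset":[0,0,0],"dr":[0,0,0]},{"offset":[0,0,0],"dr":[0,0,0]}], gripper=1)

```text
time_s: 3.93
position: [0.4635, 0.1613, 0.0095]
tcp_rot: [[0.928, 0.373, 0.001], [0.373, -0.928, 0.0], [0.001, 0.0, -1.0]]
force: [-0.6, -0.1, 4.8]
opening: 0.763
grasp_force: 30.0
```

servo_tool(targets=[{"offset":[0,0,-0.01],"dr":[0,0,0]},{"offset":[0,0,-0.03],"dr":[0,0,0]},{"offset":[0,0,-0.06],"dr":[0,0,0]},{"offset":[0,0,-0.09],"dr":[0,0,0]},{"offset":[0,0,-0.12],"dr":[0,0,0]},{"offset":[0,0,-0.145],"dr":[0,0,0]},{"offset":[0,0,-0.16],"dr":[0,0,0]},{"offset":[0,0,-0.16],"dr":[0,0,0]},{"offset":[0,0,-0.16],"dr":[0,0,0]}])

```text
time_s: 4.68
position: [0.4634, 0.1613, 0.1698]
tcp_rot: [[0.928, 0.373, 0.002], [0.373, -0.928, 0.0], [0.002, 0.001, -1.0]]
force: [-0.2, 0.5, -1.4]
opening: 0.767
grasp_force: 30.0
```

servo_tool(targets=[{"offset":[-0.005,0.01,0],"dr":[0,0,0]},{"offset":[-0.014,0.03,0],"dr":[0,0,0]},{"offset":[-0.026,0.056,0],"dr":[0,0,0]},{"offset":[-0.04,0.086,0],"dr":[0,0,0]},{"offset":[-0.055,0.118,0],"dr":[0,0,0]},{"offset":[-0.07,0.15,0],"dr":[0,0,0]},{"offset":[-0.085,0.182,0],"dr":[0,0,0]},{"offset":[-0.099,0.212,0],"dr":[0,0,0]},{"offset":[-0.11,0.238,0],"dr":[0,0,0]},{"offset":[-0.12,0.258,0],"dr":[0,0,0]},{"offset":[-0.126,0.27,0],"dr":[0,0,0]},{"offset":[-0.128,0.276,0],"dr":[0,0,0]},{"offset":[-0.128,0.276,0],"dr":[0,0,0]},{"offset":[-0.128,0.276,0],"dr":[0,0,0]},{"offset":[-0.128,0.276,0],"dr":[0,0,0]}])

```text
time_s: 5.93
position: [0.4466, -0.1414, 0.1684]
tcp_rot: [[0.928, 0.373, -0.002], [0.373, -0.928, 0.001], [-0.001, -0.002, -1.0]]
force: [0.0, 0.6, -1.1]
opening: 0.763
grasp_force: 30.0
```

Run:
```python
from h import *
t=viewer.capture("top");s=viewer.capture("scene")
x,y=proj(t,[.447,-.143,.13]).astype(int);u,v=proj(s,[.447,-.143,.12]).astype(int)
cv2.imwrite("pics/c4.png",np.hstack([crop(t,x-40,y-40,x+40,y+40,400,400),crop(s,u-50,v-50,u+50,v+50,400,400)]))
print(bot.read_state()["position"],x,y,u,v)
```

```text
[ 0.44699266 -0.14134937  0.1687769 ] 331 223 321 167
```

View pics/c4.png

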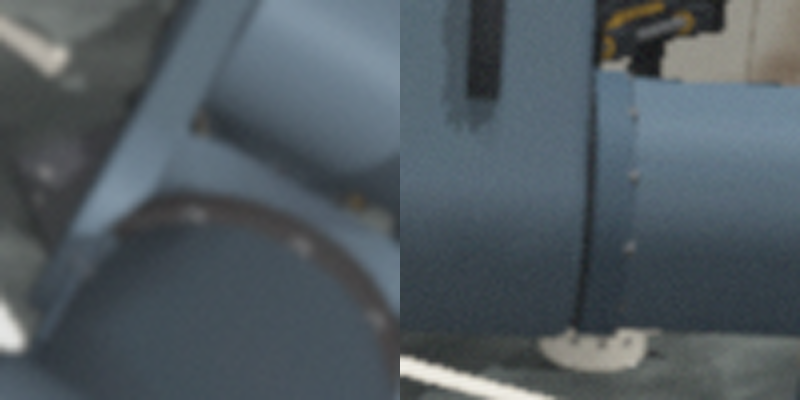

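The arm hides the plate from both cameras here; only the mug's base shows, at (593,350). I'll go down by measured pose and force.

servo_tool(targets=[{"offset":[0,0.001,0.01],"dr":[0,0,0]},{"offset":[0,0.001,0.025],"dr":[0,0,0]},{"offset":[0,0.001,0.04],"dr":[0,0,0]},{"offset":[0,0.001,0.052],"dr":[0,0,0]},{"offset":[0,0.001,0.06],"dr":[0,0,0]},{"offset":[0,0.001,0.064],"dr":[0,0,0]},{"offset":[0,0.001,0.067],"dr":[0,0,0]},{"offset":[0,0.001,0.067],"dr":[0,0,0]},{"offset":[0,0.001,0.067],"dr":[0,0,0]}])

```text
time_s: 6.78
position: [0.4481, -0.1435, 0.1024]
tcp_rot: [[0.928, 0.373, 0.001], [0.373, -0.928, -0.0], [0.0, 0.001, -1.0]]
force: [0.3, 0.2, -1.2]
opening: 0.769
grasp_force: 30.0
```

servo_tool(targets=[{"offset":[0,0,0.002],"dr":[0,0,0]},{"offset":[0,0,0.004],"dr":[0,0,0]},{"offset":[0,0,0.005],"dr":[0,0,0]},{"offset":[0,0,0.005],"dr":[0,0,0]}])

```text
time_s: 7.12
position: [0.4477, -0.1435, 0.097]
tcp_rot: [[0.928, 0.372, -0.0], [0.372, -0.928, 0.0], [-0.0, -0.0, -1.0]]
force: [0.4, 0.3, -1.1]
opening: 0.764
grasp_force: 30.0
```

servo_tool(targets=[{"offset":[0,0,0.001],"dr":[0,0,0]},{"offset":[0,0,0.0018],"dr":[0,0,0]},{"offset":[0,0,0.0018],"dr":[0,0,0]},{"offset":[0,0,0.0018],"dr":[0,0,0]}])

```text
time_s: 7.45
position: [0.4478, -0.1435, 0.0953]
tcp_rot: [[0.928, 0.373, 0.0], [0.373, -0.928, -0.0], [0.0, 0.0, -1.0]]
force: [0.9, -0.4, -0.7]
opening: 0.763
grasp_force: 30.0
```

servo_tool(targets=[{"offset":[0,0,0.0007],"dr":[0,0,0]},{"offset":[0,0,0.0007],"dr":[0,0,0]},{"offset":[0,0,0.0007],"dr":[0,0,0]}])

```text
time_s: 7.7
position: [0.4478, -0.1435, 0.095]
tcp_rot: [[0.928, 0.373, 0.0], [0.373, -0.928, -0.0], [0.0, 0.0, -1.0]]
force: [-0.1, -0.6, 4.6]
opening: 0.763
grasp_force: 30.0
```

servo_tool(targets=[{"offset":[0,0,0],"dr":[0,0,0]},{"offset":[0,0,0],"dr":[0,0,0]},{"offset":[0,0,0],"dr":[0,0,0]},{"offset":[0,0,0],"dr":[0,0,0]}], gripper=-1)

```text
time_s: 8.03
position: [0.4477, -0.1435, 0.0944]
tcp_rot: [[0.928, 0.373, -0.0], [0.373, -0.928, 0.0], [-0.0, -0.0, -1.0]]
force: [-0.1, 0.4, 0.1]
opening: 0.956
grasp_force: 0.0
```

servo_tool(targets=[{"offset":[0,0,-0.01],"dr":[0,0,0]},{"offset":[0,0,-0.03],"dr":[0,0,0]},{"offset":[0,0,-0.065],"dr":[0,0,0]},{"offset":[0.273,-0.2835,-0.065],"dr":[0,0,0]},{"offset":[0.273,-0.2835,-0.065],"dr":[0,0,0]},{"offset":[0.273,-0.2835,-0.065],"dr":[0,0,0]},{"offset":[0.273,-0.2835,-0.065],"dr":[0,0,0]},{"offset":[0.273,-0.2835,-0.065],"dr":[0,0,0]},{"offset":[0.273,-0.2835,-0.065],"dr":[0,0,0]},{"offset":[0.273,-0.2835,-0.065],"dr":[0,0,0]},{"offset":[0.273,-0.2835,-0.065],"dr":[0,0,0]},{"offset":[0.273,-0.2835,-0.065],"dr":[0,0,0]},{"offset":[0.273,-0.2835,-0.065],"dr":[0,0,0]},{"offset":[0.273,-0.2835,-0.065],"dr":[0,0,0]},{"offset":[0.273,-0.2835,-0.065],"dr":[0,0,0]},{"offset":[0.273,-0.2835,-0.065],"dr":[0,0,0]}])

```text
time_s: 9.37
position: [0.5945, 0.2204, 0.1589]
tcp_rot: [[0.928, 0.373, -0.002], [0.373, -0.928, -0.001], [-0.002, 0.0, -1.0]]
force: [-0.3, 0.7, -0.2]
opening: 0.999
grasp_force: 0.0
```

Run:
```python
from h import *
t=viewer.capture("top");s=viewer.capture("scene")
u,v=proj(s,[.447,-.143,.07]).astype(int)
cv2.imwrite("pics/c5.png",np.hstack([crop(t,288,185,368,265,400,400),crop(s,u-40,v-40,u+40,v+40,400,400)]))
print(bot.read_state()["position"],u,v)
q=blob(t,proj(t,[.447,-.143,.0935]),30,lambda h:(h[...,2]>140)&(h[...,1]<70),8); print(circ(t,q,.0935))
q=blob(s,proj(s,[.447,-.143,.0935]),32,lambda h:(h[...,2]>140)&(h[...,1]<70),8); print(circ(s,q,.0935))
```

```text
[0.59474602 0.21974228 0.15926807] 320 182
(array([ 447.6, -144.2]), array([95.8, 96.9]))Traceback (most recent call last):
  File "<stdin>", line 7, in <module>
  File "h.py", line 15, in blob
    q=max(cs,key=cv2.contourArea)[:,0,:].astype(np.float32)
      ~~~^^^^^^^^^^^^^^^^^^^^^^^^
ValueError: max() iterable argument is empty
```

View pics/c5.png

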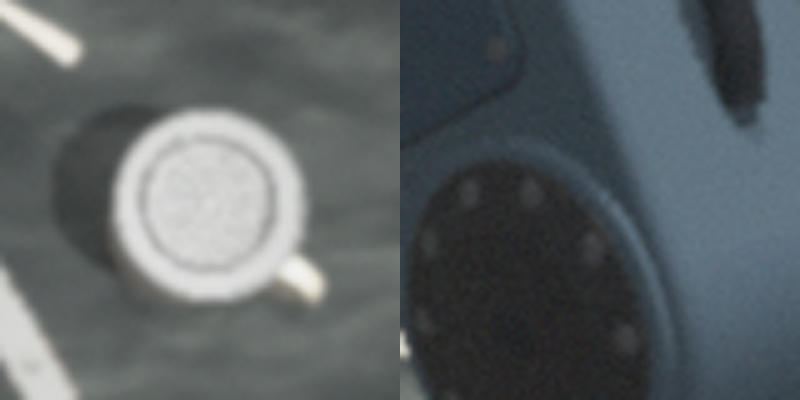

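The plate lies level on the mug, centred in the left half at (210,205); the mug's handle shows at (310,280). Now the cup.

servo_tool(targets=[{"offset":[0.001,-0.001,0.03],"dr":[0,0,0]},{"offset":[0.001,-0.001,0.06],"dr":[0,0,0]},{"offset":[0.001,-0.001,0.09],"dr":[0,0,0]},{"offset":[0.001,-0.001,0.115],"dr":[0,0,0]},{"offset":[0.001,-0.001,0.132],"dr":[0,0,0]},{"offset":[0.001,-0.001,0.14],"dr":[0,0,0]},{"offset":[0.001,-0.001,0.14],"dr":[0,0,0]},{"offset":[0.001,-0.001,0.14],"dr":[0,0,0]},{"offset":[0.001,-0.001,0.14],"dr":[0,0,0]}])

```text
time_s: 10.22
position: [0.5972, 0.2223, 0.021]
tcp_rot: [[0.928, 0.372, 0.003], [0.372, -0.928, 0.0], [0.003, 0.001, -1.0]]
force: [0.2, 0.6, 0.5]
opening: 1.0
grasp_force: 0.0
```

servo_tool(targets=[{"offset":[0,0,0],"dr":[0,0,0]},{"offset":[0,0,0],"dr":[0,0,0]},{"offset":[0,0,0],"dr":[0,0,0]},{"offset":[0,0,0],"dr":[0,0,0]},{"offset":[0,0,0],"dr":[0,0,0]},{"offset":[0,0,0],"dr":[0,0,0]},{"offset":[0,0,0],"dr":[0,0,0]}], gripper=1)

```text
time_s: 10.8
position: [0.5961, 0.2227, 0.0198]
tcp_rot: [[0.928, 0.373, 0.0], [0.373, -0.928, -0.0], [0.0, 0.0, -1.0]]
force: [-0.1, -0.7, 1.2]
opening: 0.64
grasp_force: 29.8
```

servo_tool(targets=[{"offset":[0,0,-0.01],"dr":[0,0,0]},{"offset":[0,0,-0.035],"dr":[0,0,0]},{"offset":[0,0,-0.065],"dr":[0,0,0]},{"offset":[0,0,-0.1],"dr":[0,0,0]},{"offset":[0,0,-0.13],"dr":[0,0,0]},{"offset":[0,0,-0.15],"dr":[0,0,0]},{"offset":[0,0,-0.16],"dr":[0,0,0]},{"offset":[0,0,-0.16],"dr":[0,0,0]},{"offset":[0,0,-0.16],"dr":[0,0,0]}])

```text
time_s: 11.55
position: [0.5954, 0.2226, 0.1793]
tcp_rot: [[0.928, 0.373, -0.001], [0.373, -0.928, -0.0], [-0.001, -0.0, -1.0]]
force: [0.7, 0.0, -1.8]
opening: 0.639
grasp_force: 29.8
```

Run:
```python
from h import *
s=viewer.capture("scene");t=viewer.capture("top")
p=bot.read_state()["position"]; u,v=proj(s,p).astype(int);x,y=proj(t,p).astype(int)
cv2.imwrite("pics/c6.png",np.hstack([crop(s,u-40,v-40,u+40,v+40,400,400),crop(t,x-40,y-40,x+40,y+40,400,400)]))
print(p,u,v)
```

```text
[0.5944801  0.22230966 0.17751788] 184 148
```

View pics/c6.png

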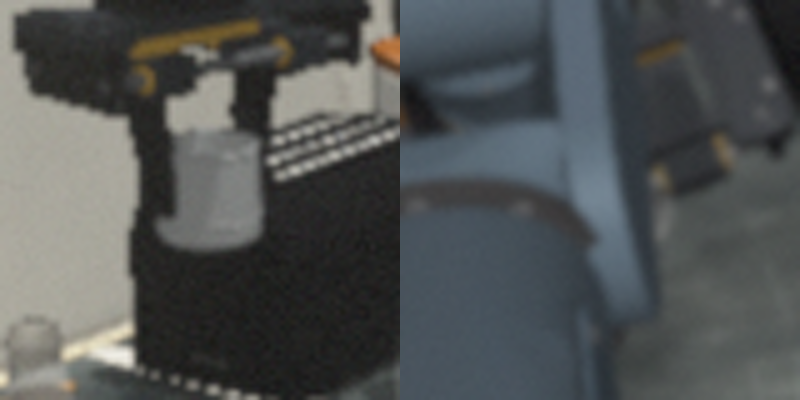

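The cup hangs upright between the fingers (left half, body at (211,190)). Carrying it to the mug.

servo_tool(targets=[{"offset":[-0.01,0.01,0],"dr":[0,0,0]},{"offset":[-0.03,0.031,0],"dr":[0,0,0]},{"offset":[-0.055,0.057,0],"dr":[0,0,0]},{"offset":[-0.082,0.085,0],"dr":[0,0,0]},{"offset":[-0.109,0.113,0],"dr":[0,0,0]},{"offset":[-0.136,0.141,0],"dr":[0,0,0]},{"offset":[-0.163,0.169,0],"dr":[0,0,0]},{"offset":[-0.19,0.197,0],"dr":[0,0,0]},{"offset":[-0.215,0.223,0],"dr":[0,0,0]},{"offset":[-0.238,0.247,0],"dr":[0,0,0]},{"offset":[-0.256,0.266,0],"dr":[0,0,0]},{"offset":[-0.268,0.278,0],"dr":[0,0,0]},{"offset":[-0.274,0.2845,0],"dr":[0,0,0]},{"offset":[-0.274,0.2845,0],"dr":[0,0,0]},{"offset":[-0.274,0.2845,0],"dr":[0,0,0]},{"offset":[-0.274,0.2845,0],"dr":[0,0,0]}])

```text
time_s: 12.98
position: [0.4477, -0.1424, 0.179]
tcp_rot: [[0.928, 0.373, -0.001], [0.373, -0.928, 0.001], [-0.001, -0.002, -1.0]]
force: [-0.6, 0.2, -1.4]
opening: 0.639
grasp_force: 29.8
```

servo_tool(targets=[{"offset":[0,0,0.012],"dr":[0,0,0]},{"offset":[0,0,0.03],"dr":[0,0,0]},{"offset":[0,0,0.044],"dr":[0,0,0]},{"offset":[0,0,0.05],"dr":[0,0,0]},{"offset":[0,0,0.052],"dr":[0,0,0]},{"offset":[0,0,0.052],"dr":[0,0,0]},{"offset":[0,0,0.052],"dr":[0,0,0]},{"offset":[0,0,0.052],"dr":[0,0,0]}])

```text
time_s: 13.65
position: [0.4484, -0.1435, 0.1282]
tcp_rot: [[0.928, 0.373, 0.001], [0.373, -0.928, -0.001], [0.001, 0.001, -1.0]]
force: [0.3, -0.2, -1.3]
opening: 0.639
grasp_force: 29.8
```

servo_tool(targets=[{"offset":[0,0,0.002],"dr":[0,0,0]},{"offset":[0,0,0.004],"dr":[0,0,0]},{"offset":[0,0,0.006],"dr":[0,0,0]},{"offset":[0,0,0.008],"dr":[0,0,0]},{"offset":[0,0,0.008],"dr":[0,0,0]}])

```text
time_s: 14.07
position: [0.4475, -0.1434, 0.1192]
tcp_rot: [[0.928, 0.372, -0.001], [0.372, -0.928, 0.0], [-0.0, -0.001, -1.0]]
force: [-1.1, 1.1, -1.1]
opening: 0.638
grasp_force: 29.8
```

servo_tool(targets=[{"offset":[0,0,0.002],"dr":[0,0,0]},{"offset":[0,0,0.004],"dr":[0,0,0]},{"offset":[0,0,0.0055],"dr":[0,0,0]},{"offset":[0,0,0.0055],"dr":[0,0,0]},{"offset":[0,0,0.0055],"dr":[0,0,0]}])

```text
time_s: 14.48
position: [0.4477, -0.1435, 0.1139]
tcp_rot: [[0.928, 0.373, -0.0], [0.373, -0.928, 0.0], [-0.0, -0.0, -1.0]]
force: [0.4, -0.2, -1.0]
opening: 0.639
grasp_force: 29.8
```

Entered the ring freely. Last millimetre, then release.

servo_tool(targets=[{"offset":[0,0,0.0007],"dr":[0,0,0]},{"offset":[0,0,0.0012],"dr":[0,0,0]},{"offset":[0,0,0.0012],"dr":[0,0,0]},{"offset":[0,0,0.0012],"dr":[0,0,0]}])

```text
time_s: 14.82
position: [0.4478, -0.1435, 0.1129]
tcp_rot: [[0.928, 0.373, 0.0], [0.373, -0.928, -0.0], [0.0, 0.0, -1.0]]
force: [0.1, -0.2, -1.1]
opening: 0.64
grasp_force: 29.8
```

servo_tool(targets=[{"offset":[0,0,0.0007],"dr":[0,0,0]},{"offset":[0,0,0.0007],"dr":[0,0,0]},{"offset":[0,0,0.0007],"dr":[0,0,0]}])

```text
time_s: 15.07
position: [0.4479, -0.1435, 0.1127]
tcp_rot: [[0.928, 0.373, 0.0], [0.373, -0.928, -0.0], [0.0, 0.0, -1.0]]
force: [-0.8, 0.6, 4.7]
opening: 0.642
grasp_force: 29.8
```

servo_tool(targets=[{"offset":[0,0,0],"dr":[0,0,0]},{"offset":[0,0,0],"dr":[0,0,0]},{"offset":[0,0,0],"dr":[0,0,0]},{"offset":[0,0,0],"dr":[0,0,0]},{"offset":[0,0,0],"dr":[0,0,0]}], gripper=-1)

```text
time_s: 15.48
position: [0.4477, -0.1435, 0.112]
tcp_rot: [[0.928, 0.373, -0.0], [0.373, -0.928, 0.0], [-0.0, -0.0, -1.0]]
force: [-0.8, 0.7, -0.2]
opening: 0.929
grasp_force: 0.0
```

servo_tool(targets=[{"offset":[0,0,-0.01],"dr":[0,0,0]},{"offset":[0,0,-0.03],"dr":[0,0,0]},{"offset":[0,0,-0.06],"dr":[0,0,0]},{"offset":[0,0,-0.08],"dr":[0,0,0]},{"offset":[0.197,-0.414,-0.08],"dr":[0,0,0]},{"offset":[0.197,-0.414,-0.08],"dr":[0,0,0]},{"offset":[0.197,-0.414,-0.08],"dr":[0,0,0]},{"offset":[0.197,-0.414,-0.08],"dr":[0,0,0]},{"offset":[0.197,-0.414,-0.08],"dr":[0,0,0]},{"offset":[0.197,-0.414,-0.08],"dr":[0,0,0]},{"offset":[0.197,-0.414,-0.08],"dr":[0,0,0]},{"offset":[0.197,-0.414,-0.08],"dr":[0,0,0]},{"offset":[0.197,-0.414,-0.08],"dr":[0,0,0]},{"offset":[0.197,-0.414,-0.08],"dr":[0,0,0]},{"offset":[0.197,-0.414,-0.08],"dr":[0,0,0]},{"offset":[0.197,-0.414,-0.08],"dr":[0,0,0]},{"offset":[0.197,-0.414,-0.08],"dr":[0,0,0]},{"offset":[0.197,-0.414,-0.08],"dr":[0,0,0]},{"offset":[0.197,-0.414,-0.08],"dr":[0,0,0]},{"offset":[0.197,-0.414,-0.08],"dr":[0,0,0]}], gripper=0)

```text
time_s: 17.15
position: [0.4762, 0.3125, 0.192]
tcp_rot: [[0.929, 0.371, -0.001], [0.371, -0.929, -0.001], [-0.001, 0.0, -1.0]]
force: [-0.5, -1.1, -0.5]
opening: 0.498
grasp_force: 0.0
```

Run:
```python
from h import *
s=viewer.capture("scene");t=viewer.capture("top")
u,v=proj(s,[.477,.314,.05]).astype(int)
cv2.imwrite("pics/c7.png",np.hstack([crop(t,288,175,368,255,400,400),crop(s,u-45,v-45,u+45,v+45,400,400)]))
st=bot.read_state();print(st["position"],st["opening"])
```

```text
[0.47650966 0.31269934 0.19221909] 0.50140609877641
```

View pics/c7.png

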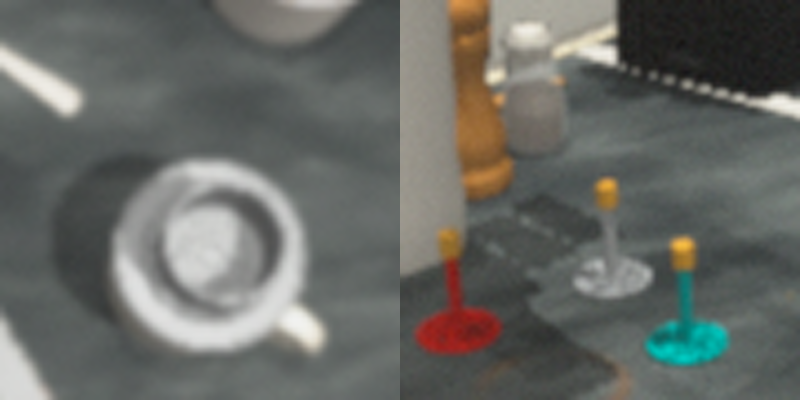

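The cup stands concentric in the ring (left half, about (224,245)). On the right, the grey press is at (612,230) between the red one (455,290) and the turquoise one (685,300).

servo_tool(targets=[{"offset":[0.0005,-0.001,0.03],"dr":[0,0,0]},{"offset":[0.0005,-0.001,0.06],"dr":[0,0,0]},{"offset":[0.0005,-0.001,0.09],"dr":[0,0,0]},{"offset":[0.0005,-0.001,0.115],"dr":[0,0,0]},{"offset":[0.0005,-0.001,0.132],"dr":[0,0,0]},{"offset":[0.0005,-0.001,0.14],"dr":[0,0,0]},{"offset":[0.0005,-0.001,0.14],"dr":[0,0,0]},{"offset":[0.0005,-0.001,0.14],"dr":[0,0,0]},{"offset":[0.0005,-0.001,0.14],"dr":[0,0,0]}])

```text
time_s: 18.0
position: [0.4776, 0.3154, 0.0534]
tcp_rot: [[0.928, 0.372, 0.002], [0.372, -0.928, 0.001], [0.003, -0.0, -1.0]]
force: [0.4, 0.7, 0.6]
opening: 0.496
grasp_force: 0.0
```

servo_tool(targets=[{"offset":[0,0,0],"dr":[0,0,0]},{"offset":[0,0,0],"dr":[0,0,0]},{"offset":[0,0,0],"dr":[0,0,0]},{"offset":[0,0,0],"dr":[0,0,0]},{"offset":[0,0,0],"dr":[0,0,0]},{"offset":[0,0,0],"dr":[0,0,0]},{"offset":[0,0,0],"dr":[0,0,0]}], gripper=1)

```text
time_s: 18.58
position: [0.4764, 0.3152, 0.0522]
tcp_rot: [[0.928, 0.373, 0.0], [0.373, -0.928, -0.0], [0.0, 0.0, -1.0]]
force: [-0.2, -1.8, 0.7]
opening: 0.117
grasp_force: 30.0
```

servo_tool(targets=[{"offset":[0,0,-0.01],"dr":[0,0,0]},{"offset":[0,0,-0.03],"dr":[0,0,0]},{"offset":[0,0,-0.06],"dr":[0,0,0]},{"offset":[0,0,-0.09],"dr":[0,0,0]},{"offset":[0,0,-0.12],"dr":[0,0,0]},{"offset":[0,0,-0.15],"dr":[0,0,0]},{"offset":[0,0,-0.175],"dr":[0,0,0]},{"offset":[0,0,-0.185],"dr":[0,0,0]},{"offset":[0,0,-0.185],"dr":[0,0,0]},{"offset":[0,0,-0.185],"dr":[0,0,0]}])

```text
time_s: 19.42
position: [0.4759, 0.315, 0.2369]
tcp_rot: [[0.928, 0.373, -0.0], [0.373, -0.928, -0.0], [-0.0, 0.0, -1.0]]
force: [-0.0, 0.0, -1.1]
opening: 0.121
grasp_force: 30.0
```

Run:
```python
from h import *
s=viewer.capture("scene")
p=bot.read_state()["position"]; u,v=proj(s,p-[0,0,.02]).astype(int)
cv2.imwrite("pics/c8.png",crop(s,u-40,v-40,u+40,v+40,560,560))
t=viewer.capture("top")
print(p,u,v,proj(t,[.4477,-.1438,.1475]),onz(t,(332.1,223.5),.1475))
```

```text
[0.47521516 0.31472924 0.2357865 ] 163 150 [332.8754074  222.63153553] [ 0.44566406 -0.14189041  0.1475    ]
```

View pics/c8.png

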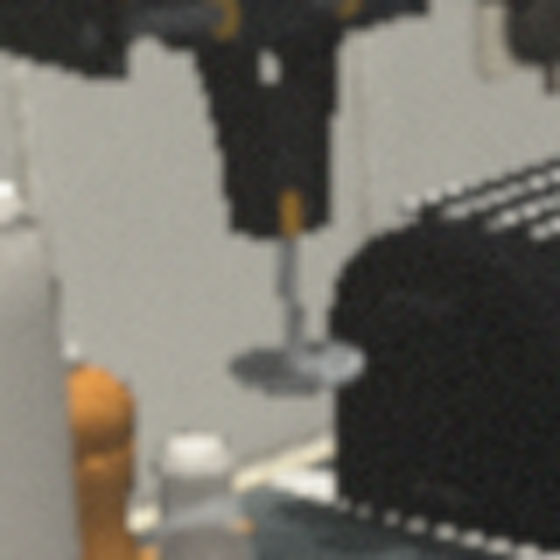

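The press is gripped by the knob and hangs plumb, with its disc at (298,363). Carrying it over the cup.

servo_tool(targets=[{"offset":[-0.005,0.01,0],"dr":[0,0,0]},{"offset":[-0.014,0.03,0],"dr":[0,0,0]},{"offset":[-0.029,0.06,0],"dr":[0,0,0]},{"offset":[-0.045,0.095,0],"dr":[0,0,0]},{"offset":[-0.062,0.13,0],"dr":[0,0,0]},{"offset":[-0.079,0.165,0],"dr":[0,0,0]},{"offset":[-0.096,0.2,0],"dr":[0,0,0]},{"offset":[-0.112,0.235,0],"dr":[0,0,0]},{"offset":[-0.129,0.27,0],"dr":[0,0,0]},{"offset":[-0.146,0.305,0],"dr":[0,0,0]},{"offset":[-0.162,0.34,0],"dr":[0,0,0]},{"offset":[-0.176,0.37,0],"dr":[0,0,0]},{"offset":[-0.187,0.392,0],"dr":[0,0,0]},{"offset":[-0.194,0.407,0],"dr":[0,0,0]},{"offset":[-0.198,0.4145,0],"dr":[0,0,0]},{"offset":[-0.198,0.4145,0],"dr":[0,0,0]},{"offset":[-0.198,0.4145,0],"dr":[0,0,0]},{"offset":[-0.198,0.4145,0],"dr":[0,0,0]},{"offset":[-0.198,0.4145,0],"dr":[0,0,0]}])

```text
time_s: 21.1
position: [0.4468, -0.1419, 0.2369]
tcp_rot: [[0.927, 0.374, -0.001], [0.374, -0.927, 0.001], [-0.0, -0.001, -1.0]]
force: [-0.1, -0.2, -0.8]
opening: 0.122
grasp_force: 30.0
```

servo_tool(targets=[{"offset":[0,0,0.008],"dr":[0,0,0]},{"offset":[0,0,0.018],"dr":[0,0,0]},{"offset":[0,0,0.026],"dr":[0,0,0]},{"offset":[0,0,0.03],"dr":[0,0,0]},{"offset":[0,0,0.03],"dr":[0,0,0]},{"offset":[0,0,0.03],"dr":[0,0,0]},{"offset":[0,0,0.03],"dr":[0,0,0]}])

```text
time_s: 21.68
position: [0.4474, -0.1433, 0.2073]
tcp_rot: [[0.928, 0.373, 0.0], [0.373, -0.928, -0.0], [0.0, 0.0, -1.0]]
force: [1.0, -0.3, -0.2]
opening: 0.118
grasp_force: 30.0
```

servo_tool(targets=[{"offset":[0,0,0.004],"dr":[0,0,0]},{"offset":[0,0,0.008],"dr":[0,0,0]},{"offset":[0,0,0.012],"dr":[0,0,0]},{"offset":[0,0,0.014],"dr":[0,0,0]},{"offset":[0,0,0.014],"dr":[0,0,0]}])

```text
time_s: 22.1
position: [0.4467, -0.143, 0.1925]
tcp_rot: [[0.928, 0.372, -0.001], [0.372, -0.928, 0.001], [-0.001, -0.001, -1.0]]
force: [-0.2, 0.8, -0.7]
opening: 0.116
grasp_force: 30.0
```

servo_tool(targets=[{"offset":[0,0,0.006],"dr":[0,0,0]},{"offset":[0,0,0.014],"dr":[0,0,0]},{"offset":[0,0,0.022],"dr":[0,0,0]},{"offset":[0,0,0.03],"dr":[0,0,0]},{"offset":[0,0,0.036],"dr":[0,0,0]},{"offset":[0,0,0.041],"dr":[0,0,0]},{"offset":[0,0,0.041],"dr":[0,0,0]},{"offset":[0,0,0.041],"dr":[0,0,0]}])

```text
time_s: 22.77
position: [0.4469, -0.1431, 0.1517]
tcp_rot: [[0.928, 0.373, -0.001], [0.373, -0.928, 0.0], [-0.001, -0.001, -1.0]]
force: [0.3, 0.5, -0.7]
opening: 0.117
grasp_force: 30.0
```

servo_tool(targets=[{"offset":[0,0,0.0015],"dr":[0,0,0]},{"offset":[0,0,0.003],"dr":[0,0,0]},{"offset":[0,0,0.003],"dr":[0,0,0]},{"offset":[0,0,0.003],"dr":[0,0,0]}])

```text
time_s: 23.1
position: [0.4471, -0.1432, 0.1493]
tcp_rot: [[0.928, 0.373, 0.0], [0.373, -0.928, -0.0], [0.0, 0.0, -1.0]]
force: [-0.0, -0.8, -1.3]
opening: 0.119
grasp_force: 30.0
```

servo_tool(targets=[{"offset":[0,0,0.0008],"dr":[0,0,0]},{"offset":[0,0,0.0008],"dr":[0,0,0]},{"offset":[0,0,0.0008],"dr":[0,0,0]}])

```text
time_s: 23.35
position: [0.4471, -0.1432, 0.1484]
tcp_rot: [[0.928, 0.373, 0.0], [0.373, -0.928, -0.0], [0.0, 0.0, -1.0]]
force: [0.3, -0.2, -0.7]
opening: 0.116
grasp_force: 30.0
```

servo_tool(targets=[{"offset":[0,0,0],"dr":[0,0,0]},{"offset":[0,0,0],"dr":[0,0,0]},{"offset":[0,0,0],"dr":[0,0,0]},{"offset":[0,0,0],"dr":[0,0,0]}], gripper=0)

```text
time_s: 23.68
position: [0.4471, -0.1432, 0.1484]
tcp_rot: [[0.928, 0.373, 0.0], [0.373, -0.928, -0.0], [0.0, 0.0, -1.0]]
force: [-0.9, 0.5, -0.5]
opening: 0.343
grasp_force: 0.0
```

servo_tool(targets=[{"offset":[0,0,-0.01],"dr":[0,0,0]},{"offset":[0,0,-0.03],"dr":[0,0,0]},{"offset":[0,0,-0.06],"dr":[0,0,0]},{"offset":[-0.049,0.162,-0.06],"dr":[0,0,0]},{"offset":[-0.049,0.162,-0.06],"dr":[0,0,0]},{"offset":[-0.049,0.162,-0.06],"dr":[0,0,0]},{"offset":[-0.049,0.162,-0.06],"dr":[0,0,0]},{"offset":[-0.049,0.162,-0.06],"dr":[0,0,0]},{"offset":[-0.049,0.162,-0.06],"dr":[0,0,0]},{"offset":[-0.049,0.162,-0.06],"dr":[0,0,0]},{"offset":[-0.049,0.162,-0.06],"dr":[0,0,0]}], gripper=-0.3)

```text
time_s: 24.6
position: [0.4613, -0.31, 0.208]
tcp_rot: [[0.928, 0.373, -0.001], [0.373, -0.928, 0.002], [-0.001, -0.002, -1.0]]
force: [-1.2, 0.4, -0.1]
opening: 0.65
grasp_force: 0.0
```

Run:
```python
from h import *
s=viewer.capture("scene");t=viewer.capture("top")
u,v=proj(s,[.447,-.143,.1]).astype(int)
cv2.imwrite("pics/c9.png",np.hstack([crop(t,288,165,368,245,400,400),crop(s,u-40,v-40,u+40,v+40,400,400)]))
st=bot.read_state();print(st["position"],st["opening"])
```

```text
[ 0.46167388 -0.30995939  0.20825512] 0.6517944547081335
```

View pics/c9.png

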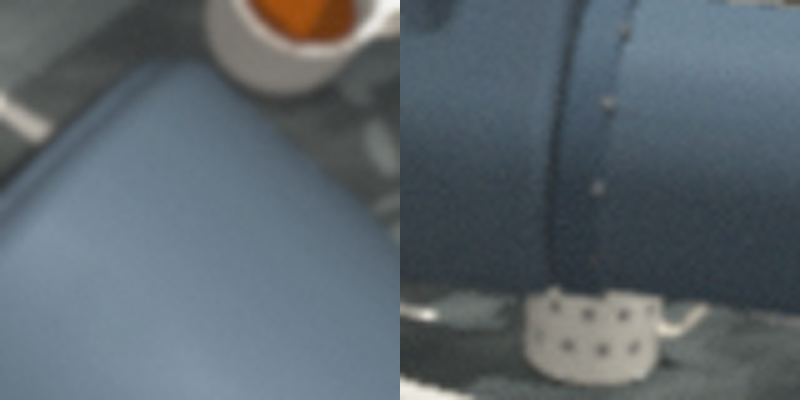

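The arm hides the stack, but the mug's base is unmoved at (593,335). Forces were clean on the way down, so on to the lid.

servo_tool(targets=[{"offset":[0,0.0005,0.04],"dr":[0,0,0]},{"offset":[0,0.0005,0.08],"dr":[0,0,0]},{"offset":[0,0.0005,0.115],"dr":[0,0,0]},{"offset":[0,0.0005,0.145],"dr":[0,0,0]},{"offset":[0,0.0005,0.17],"dr":[0,0,0]},{"offset":[0,0.0005,0.186],"dr":[0,0,0]},{"offset":[0,0.0005,0.193],"dr":[0,0,0]},{"offset":[0,0.0005,0.196],"dr":[0,0,0]},{"offset":[0,0.0005,0.196],"dr":[0,0,0]},{"offset":[0,0.0005,0.196],"dr":[0,0,0]}])

```text
time_s: 25.53
position: [0.4629, -0.3125, 0.0134]
tcp_rot: [[0.928, 0.373, 0.001], [0.373, -0.928, -0.001], [0.001, 0.002, -1.0]]
force: [0.0, -0.0, 0.1]
opening: 0.648
grasp_force: 0.0
```

servo_tool(targets=[{"offset":[0,0,0],"dr":[0,0,0]},{"offset":[0,0,0],"dr":[0,0,0]},{"offset":[0,0,0],"dr":[0,0,0]},{"offset":[0,0,0],"dr":[0,0,0]},{"offset":[0,0,0],"dr":[0,0,0]},{"offset":[0,0,0],"dr":[0,0,0]}], gripper=1)

```text
time_s: 26.03
position: [0.4624, -0.3125, 0.013]
tcp_rot: [[0.928, 0.372, 0.001], [0.372, -0.928, -0.001], [0.0, 0.001, -1.0]]
force: [0.6, -0.1, 5.4]
opening: 0.401
grasp_force: 30.0
```

servo_tool(targets=[{"offset":[0,0,-0.01],"dr":[0,0,0]},{"offset":[0,0,-0.03],"dr":[0,0,0]},{"offset":[0,0,-0.06],"dr":[0,0,0]},{"offset":[0,0,-0.09],"dr":[0,0,0]},{"offset":[0,0,-0.12],"dr":[0,0,0]},{"offset":[0,0,-0.15],"dr":[0,0,0]},{"offset":[0,0,-0.175],"dr":[0,0,0]},{"offset":[0,0,-0.19],"dr":[0,0,0]},{"offset":[0,0,-0.195],"dr":[0,0,0]},{"offset":[0,0,-0.195],"dr":[0,0,0]},{"offset":[0,0,-0.195],"dr":[0,0,0]}])

```text
time_s: 26.95
position: [0.4616, -0.3117, 0.2068]
tcp_rot: [[0.928, 0.373, -0.001], [0.373, -0.928, 0.001], [-0.001, -0.001, -1.0]]
force: [0.8, 0.0, -1.0]
opening: 0.404
grasp_force: 30.0
```

Run:
```python
from h import *
t=viewer.capture("top");s=viewer.capture("scene")
p=bot.read_state()["position"]; x,y=proj(t,p).astype(int); u,v=proj(s,p).astype(int)
cv2.imwrite("pics/c10.png",np.hstack([crop(t,x-40,y-40,x+40,y+40,400,400),crop(s,u-40,v-40,u+40,v+40,400,400)]));print(p,x,y)
```

```text
[ 0.46125092 -0.31140501  0.20575618] 411 211
```

View pics/c10.png

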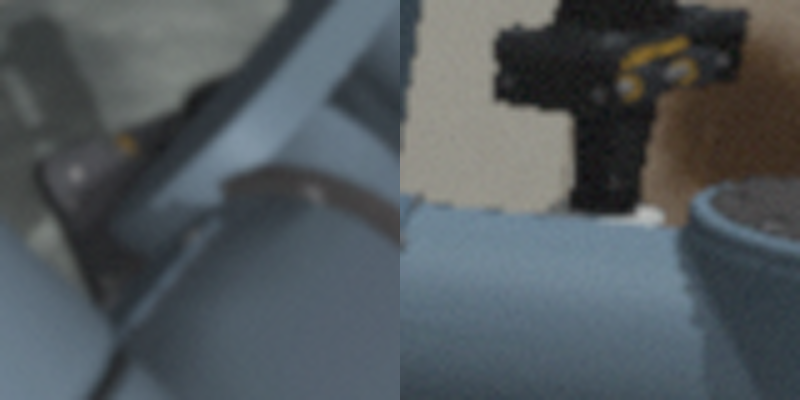

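The lid is held by its grip: its white rim shows under the fingers at (610,215) in the right half. Carrying it to the cup.

servo_tool(targets=[{"offset":[0.003,-0.01,0],"dr":[0,0,0]},{"offset":[0.009,-0.03,0],"dr":[0,0,0]},{"offset":[0.017,-0.055,0],"dr":[0,0,0]},{"offset":[0.025,-0.082,0],"dr":[0,0,0]},{"offset":[0.033,-0.109,0],"dr":[0,0,0]},{"offset":[0.041,-0.134,0],"dr":[0,0,0]},{"offset":[0.0465,-0.152,0],"dr":[0,0,0]},{"offset":[0.0495,-0.162,0],"dr":[0,0,0]},{"offset":[0.0495,-0.162,0],"dr":[0,0,0]},{"offset":[0.0495,-0.162,0],"dr":[0,0,0]},{"offset":[0.0495,-0.162,0],"dr":[0,0,0]}])

```text
time_s: 27.97
position: [0.4483, -0.1445, 0.2073]
tcp_rot: [[0.928, 0.372, 0.001], [0.372, -0.928, -0.001], [0.0, 0.001, -1.0]]
force: [-0.2, 0.0, -1.4]
opening: 0.406
grasp_force: 30.0
```

servo_tool(targets=[{"offset":[0,0,0.01],"dr":[0,0,0]},{"offset":[0,0,0.022],"dr":[0,0,0]},{"offset":[0,0,0.034],"dr":[0,0,0]},{"offset":[0,0,0.041],"dr":[0,0,0]},{"offset":[0,0,0.044],"dr":[0,0,0]},{"offset":[0,0,0.044],"dr":[0,0,0]},{"offset":[0,0,0.044],"dr":[0,0,0]},{"offset":[0,0,0.044],"dr":[0,0,0]}])

```text
time_s: 28.63
position: [0.4482, -0.144, 0.1638]
tcp_rot: [[0.928, 0.372, 0.001], [0.372, -0.928, -0.001], [0.001, 0.001, -1.0]]
force: [0.2, -0.3, -0.6]
opening: 0.405
grasp_force: 30.0
```

servo_tool(targets=[{"offset":[0,0,0.002],"dr":[0,0,0]},{"offset":[0,0,0.004],"dr":[0,0,0]},{"offset":[0,0,0.006],"dr":[0,0,0]},{"offset":[0,0,0.006],"dr":[0,0,0]},{"offset":[0,0,0.006],"dr":[0,0,0]}])

```text
time_s: 29.05
position: [0.4477, -0.1434, 0.1573]
tcp_rot: [[0.928, 0.373, -0.0], [0.373, -0.928, 0.0], [-0.0, -0.0, -1.0]]
force: [0.8, 0.8, -0.7]
opening: 0.406
grasp_force: 30.0
```

servo_tool(targets=[{"offset":[0,0,0.002],"dr":[0,0,0]},{"offset":[0,0,0.004],"dr":[0,0,0]},{"offset":[0,0,0.005],"dr":[0,0,0]},{"offset":[0,0,0.005],"dr":[0,0,0]},{"offset":[0,0,0.005],"dr":[0,0,0]}])

```text
time_s: 29.47
position: [0.4477, -0.1435, 0.1523]
tcp_rot: [[0.928, 0.373, -0.0], [0.373, -0.928, 0.0], [-0.0, -0.0, -1.0]]
force: [-0.3, 0.5, 0.4]
opening: 0.406
grasp_force: 30.0
```

servo_tool(targets=[{"offset":[0,0,0.0006],"dr":[0,0,0]},{"offset":[0,0,0.0006],"dr":[0,0,0]},{"offset":[0,0,0.0006],"dr":[0,0,0]}])

```text
time_s: 29.72
position: [0.4478, -0.1435, 0.152]
tcp_rot: [[0.928, 0.373, 0.0], [0.373, -0.928, -0.0], [0.0, 0.0, -1.0]]
force: [-0.2, -0.7, 3.0]
opening: 0.403
grasp_force: 30.0
```

servo_tool(targets=[{"offset":[0,0,0],"dr":[0,0,0]},{"offset":[0,0,0],"dr":[0,0,0]},{"offset":[0,0,0],"dr":[0,0,0]},{"offset":[0,0,0],"dr":[0,0,0]}], gripper=-0.3)

```text
time_s: 30.05
position: [0.4478, -0.1435, 0.1517]
tcp_rot: [[0.928, 0.373, 0.0], [0.373, -0.928, -0.0], [0.0, 0.0, -1.0]]
force: [-0.9, -0.4, -0.2]
opening: 0.603
grasp_force: 0.0
```

servo_tool(targets=[{"offset":[0,0,-0.01],"dr":[0,0,0]},{"offset":[0,0,-0.03],"dr":[0,0,0]},{"offset":[0,0,-0.07],"dr":[0,0,0]},{"offset":[-0.36,0.32,-0.07],"dr":[0,0,0]},{"offset":[-0.36,0.32,-0.07],"dr":[0,0,0]},{"offset":[-0.36,0.32,-0.07],"dr":[0,0,0]},{"offset":[-0.36,0.32,-0.07],"dr":[0,0,0]},{"offset":[-0.36,0.32,-0.07],"dr":[0,0,0]},{"offset":[-0.36,0.32,-0.07],"dr":[0,0,0]},{"offset":[-0.36,0.32,-0.07],"dr":[0,0,0]},{"offset":[-0.36,0.32,-0.07],"dr":[0,0,0]},{"offset":[-0.36,0.32,-0.07],"dr":[0,0,0]},{"offset":[-0.36,0.32,-0.07],"dr":[0,0,0]},{"offset":[-0.36,0.32,-0.07],"dr":[0,0,0]},{"offset":[-0.36,0.32,-0.07],"dr":[0,0,0]},{"offset":[-0.36,0.32,-0.07],"dr":[0,0,0]},{"offset":[-0.36,0.32,-0.07],"dr":[0,0,0]},{"offset":[-0.36,0.32,-0.07],"dr":[0,0,0]},{"offset":[-0.36,0.32,-0.07],"dr":[0,0,0]}])

```text
time_s: 31.63
position: [0.2336, -0.5728, 0.2215]
tcp_rot: [[0.928, 0.374, -0.0], [0.374, -0.928, 0.002], [0.001, -0.002, -1.0]]
force: [0.3, 0.3, -0.2]
opening: 0.652
grasp_force: 0.0
```

Run:
```python
from h import *
t=viewer.capture("top");s=viewer.capture("scene")
u,v=proj(s,[.447,-.143,.09]).astype(int)
cv2.imwrite("pics/c11.png",np.hstack([crop(t,288,170,368,250,400,400),crop(s,u-40,v-40,u+40,v+40,400,400)]))
```

```text
(no output)
```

View pics/c11.png

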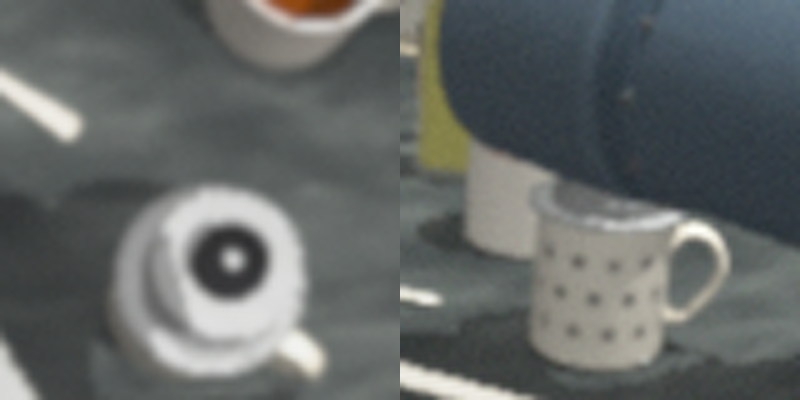

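The lid sits centred on the cup (left half, grip at (232,262)). The plate is level on the spotted mug, which has not moved, and neither has the plain mug. Every seating height matched the expected value. Handing in.

```bash
python3 -c "
from rig import ticket
print(ticket.hand_in())"
```

```text
the job is handed in; nothing more can be done
None
```

I built the filter on the spotted mug in the order asked (plate, cup, press, lid) and handed it in at about 32 s; each part reached its expected height, though the arm hid the press from the cameras, so its seating is confirmed only by height and force readings.

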